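# Tighten the water filter's lock ring with the pin spanner

### The job

The lock ring on the worktop water filter is loose. Take the two-pronged pin spanner from its blue caddy, get both prongs right down into two opposite holes of the ring, and only then turn the ring clockwise (seen from above) with it until it is hard against its stop, the red pointer at the green mark. Then lift the spanner off and lay it back on the caddy the way it was, without disturbing the salt shaker, mug or tumbler.

Things in the scene. Friction and masses are not known exactly. Their poses are not given: they have to be found in the camera images.
- filter_unit: White round water filter housing with a blue band, 150 mm across, fixed; gauge on its -x side, hose connector on +x. Origin: centre of its underside, z up. On top, about the same axis, lies the grey lock ring, 120 mm across. On the ring's face a blue boss of 16 mm radius stands 3 mm up in the middle; the rim outside 53 mm radius stands 3.5 mm up.
- ring_top (a point): Centre of the ring's flat face, 85 mm above the worktop; axes of filter_unit (do not turn with the ring). In the face: six round holes, 14 mm wide, 13 mm deep, every 60 degrees on a circle of radius 41 mm. WHERE ROUND THE CIRCLE THEY LIE IS NOT REPORTED and has no fixed relation to the joint value or pointer: look, or feel by pressing lightly (under 20 N) at one angle after another.
- lock_ring (a joint): Lock ring: starts loose at 0 to 0.2, grows as it is turned clockwise seen from above, hard stop at 1.0 (red pointer on its rim at the green mark on the housing's -x side). Stiff, about 0.7 N m; stays where left. With the prongs' play in the holes, the spanner turns up to about 0.15 more than the ring.
- spanner: Pin spanner, 0.14 to 0.28 kg: steel bar 126 (x) x 26 (y) x 12 (z) mm, origin at the centre of the bar's underside; upright orange grip 56 (x) x 22 (y) mm, from 12 to 74 mm above the origin (grasp it across y). Two prongs 9 mm thick (last 5 mm tapering to 5 mm) point down from x = +41 and -41 mm, 18 mm long. Same after half a turn. Fully in, the bar is 5 mm above the ring's face.
- prong_a (a point): Centre of the tip of the prong at spanner x = +41 mm, 18 mm below the bar's underside.
- prong_b (a point): Centre of the tip of the prong at spanner x = -41 mm, 18 mm below the bar's underside.
- grip (a point): Point on the spanner's axis inside the orange grip, 50 mm above the bar's underside.
- caddy: Blue open box 118 (x) x 56 (y) x 36 (z) mm, walls 6 mm, fixed to the worktop; origin: centre of its underside. The spanner lies along its x with the bar's ends on the two end walls (bar underside 36 mm above the worktop) and its prongs hanging inside; four small cheeks, 8 mm tall, on the corners leave the bar about 9 mm of play each way in y.
- salt_shaker: Bystander: glass salt shaker, 44 mm across, 90 mm tall, origin at its underside.
- mug: Bystander: white mug, 83 mm across, 94 mm tall, origin at its underside.
- tumbler: Bystander: clear glass, 81 mm across, 91 mm tall, origin at its underside.

How it is judged (in metres and radians):
On the way, in this order (a step that is already met when the one before it is completed fails the run):
1. both prongs are at least 8 mm down in the ring's holes while the ring is still loose (below 0.4) (z of each of prong_a, prong_b in the frame of ring_top below -0.008 m and horizontal distance between spanner and ring_top below 0.012 m and value of joint lock_ring below 0.4 rad), for 0.2 s.
2. the ring is turned to its stop (above 0.94) with both prongs still at least 5 mm in (value of joint lock_ring above 0.94 rad and z of each of prong_a, prong_b in the frame of ring_top below -0.005 m and horizontal distance between spanner and ring_top below 0.012 m), for 0.2 s.
At the end, for the whole second after the job is handed in: The lock ring is at its stop (joint above 0.94) and the spanner lies at rest on the caddy: within 20 mm of its middle, along it to 0.3 rad, upright to 0.1 rad, the bar's underside 33 to 39 mm above the caddy's underside (value of joint lock_ring above 0.94 rad and horizontal distance between spanner and caddy below 0.02 m and z of spanner in the frame of caddy between 0.033 and 0.039 m and angle between spanner's own z axis and vertical below 0.1 rad and angle between the x axis of spanner and the x axis of caddy, either way round below 0.3 rad and linear speed of spanner below 0.02 m/s); the robot touches nothing.
It fails at once if the salt shaker is moved by 20 mm or tipped (distance of salt_shaker from where it was at the start of the episode above 0.02 m or angle between salt_shaker's own z axis and vertical above 0.3 rad).
It fails at once if the mug is moved by 20 mm or tipped (distance of mug from where it was at the start of the episode above 0.02 m or angle between mug's own z axis and vertical above 0.3 rad).
It fails at once if the tumbler is moved by 20 mm or tipped (distance of tumbler from where it was at the start of the episode above 0.02 m or angle between tumbler's own z axis and vertical above 0.3 rad).
It also fails if it takes over 56 s, if anything falls off the work surface, if the arm or the gripper's body presses on something with over 40 N, if the wrist force passes 120 N, or if a joint passes its speed limit or range.

### The arm

A 6-joint arm with a two-finger parallel gripper is mounted at the origin on a cart in front of the work surface, level with it; the furniture and walls round the work are solid. World frame = base frame: x ahead of the robot, y to its left, z up, the work surface at z = 0. Lengths are in mm, angles in rad, forces in N, time in s.
With the tool pointing down it reaches from about 300 to 775 mm from the base axis. Payload 14.6 kg.
Tool frame: the origin (TCP) lies between the finger pads; the fingertips stand manip.tip_reach ahead of it and the grasp point (between the pads) lies 5 mm behind it (manip.tip_reach is the distance from the TCP to the fingertips, in mm); z points along the fingers, y is the line along which they close (so a half turn about z gives the same grasp; the last joint's range is limited). The gripper opens to 94 mm and grips with 3 to 60 N. Pads are 16 mm wide; open, the fingers measure 119 mm over their backs; the gripper's body (75 mm by 177 mm) begins 78 mm behind the grasp point.
Start: joints at [-1.235, 0.3, 1.521, -0, 1.321, -0.067], TCP at [215.59, -505.975, 219.446] pointing down, gripper open.
Joint ranges: [-3.03, 3.03], [-0.79, 2.21], [0.23, 2.52], [-1.04, 4.18], [0, 3.07], [-2.55, 2.55]. Speed limits (rad/s): [2.22, 2.22, 2.57, 3.14, 3.14, 3.14].

### API

Orientations are given as [roll, pitch, yaw] about the fixed x, y, z axes, in that order (R = Rz(yaw) Ry(pitch) Rx(roll)).
In Python, from cell import manip gives the robot as it stands. The module is installed in compiled form; this text tells all that it offers.
- The arm moves only by the shell command python3 -m creep 'ROWS' [FORCE]. ROWS is JSON, a list of rows, each a list of 3 entries, a list of its own where there are three numbers: the opening, from -1 (shut) to 1 (fully open), then the shift along the tool's x, y, z in cm, then the turn about the tool's z in units of 5 degrees (1.0 is 5 degrees). In form: [[grip, [tx, ty, tz], roll], ...]. A call has 1 to 12 rows; each row is the pose to reach, as a shift and turn from the pose commanded when the call began, along the tool's axes at that moment; what a row does not reach only later rows make up. A row lasts 1/10 s, in which the tool goes at most 50 mm and 8.59 degrees, less where a joint would pass 70% of its speed; a pose out of reach is approached as far as the arm can. A call with a gripper value outside its range is refused whole. The fingers move at their own pace and stop on an object; FORCE is the grip in N (left out, the last holds). Time passes only in rows, so rows that repeat a pose let the fingers close. It gives the time, the measured TCP pose, the force, the opening and the grip force at its end, in the units of the state.
- manip.read_state(): the state, without advancing time (a new reading comes with each control period).
- manip.camera(name): name is "scene" or "top" or "wrist"; returns the picture (420x560x3 uint8, red, green, blue); there is no depth.
- manip.camera_params(name): a dict with "fovy" (degrees; the focal length in pixels is half the picture's height over the tangent of half this angle, whatever the lens; pixels are square), "cx", "cy" (the principal point, pixels), "origin" and "attitude" of the camera in the world. Camera axes: x right, y down, z forward; pixel columns grow to the right and rows downward; lengths in mm; the calibration is good to about 2 mm. A picture is of the moment at which its call begins: read the wrist's pose just before it. camera_params takes no time and is no camera call; for the wrist camera it gives the pose at the moment of the call.
- manip.sign_off(): hands the job in; it is judged then, once.
The state is a dict: "clock": time; "joints": joint angles; "qd": joint speeds; "effort": joint torques, N m; "eef_pos": TCP position; "eef_rot": TCP orientation; "wrist_force": force on the tool from outside, world axes, zero at the start; "moment": the same for the moment, N m; "finger_gap": finger opening in mm; "finger_force": force on a finger pad.
Only numpy, scipy, OpenCV 4.12 (cv2) and the standard library are available. Lean on these libraries where they do the work, as an engineer would, in place of code of your own. Each camera call takes 0.05 s, during which the arm holds its last target. There are 200 camera calls.

## Working session

There is one attempt and no reset: what is moved stays moved. The work goes in short steps, Python scripts to look and compute and a shell command to move; the robot and the scene stay as the last step left them, time stands still between calls to the robot, and variables do not carry over. Pictures are saved under pics/ and viewed, at most 12 in all, crops included, and the job is handed in when it is done.

```bash
mkdir -p pics; python3 - <<'E'
from cell import manip
import cv2
s=manip.read_state();print(s, manip.tip_reach)
for n in("scene","top","wrist"):
    p=manip.camera_params(n);im=manip.camera(n);cv2.imwrite(f"pics/{n}0.png",im[:,:,::-1]);print(n,p)
E
```

```text
{'clock': 0.0, 'joints': array([-1.23461395e+00,  3.00472439e-01,  1.52159201e+00, -4.42974776e-06,
        1.32066683e+00, -6.66290993e-02]), 'qd': array([ 0.00135021,  0.00113029,  0.00101191,  0.00044927, -0.00082833,
        0.00049169]), 'effort': array([ 1.62200326e-03, -5.31812596e+01, -3.52739310e+01,  7.08523672e-02,
        2.44183140e-02, -1.23722170e-04]), 'eef_pos': array([ 215.50470724, -505.7573316 ,  218.88095547]), 'eef_rot': array([-3.14045627e+00, -7.15283629e-05,  4.02812532e-01]), 'wrist_force': array([-0.04251003,  0.29464516, -0.51976142]), 'moment': array([ 0.02622301, -0.01880706,  0.01015334]), 'finger_force': 0.0, 'finger_gap': 94.02875589350974} 14.0
scene {'fovy': 55.08477593172977, 'cx': 275.1286246750711, 'cy': 206.45984084250068, 'origin': array([ 728.95996318, -583.68744567,  704.91983867]), 'attitude': array([-2.3640074 ,  0.00828832,  0.26722192])}
top {'fovy': 51.35323793516008, 'cx': 279.1376670536113, 'cy': 194.72030970180626, 'origin': array([498.30550643,  22.74210625, 933.27638627]), 'attitude': array([-3.03576801, -0.02267274, -1.58177274])}
wrist {'fovy': 61.439309277139245, 'cx': 274.83380959444986, 'cy': 215.16465385863467, 'origin': array([ 277.37035926, -481.33485256,  384.15507755]), 'attitude': array([ 2.90963878e+00,  4.14038266e-04, -1.16711506e+00])}
```

View pics/top0.png

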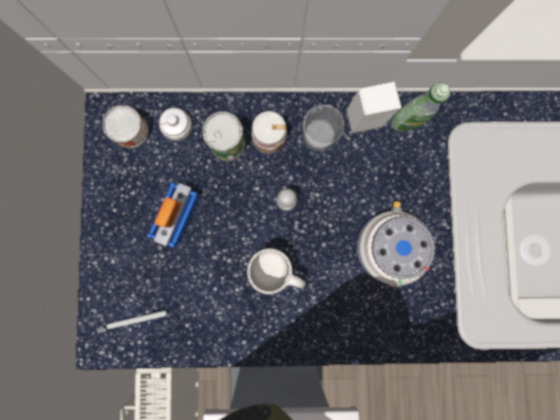

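View pics/scene0.png

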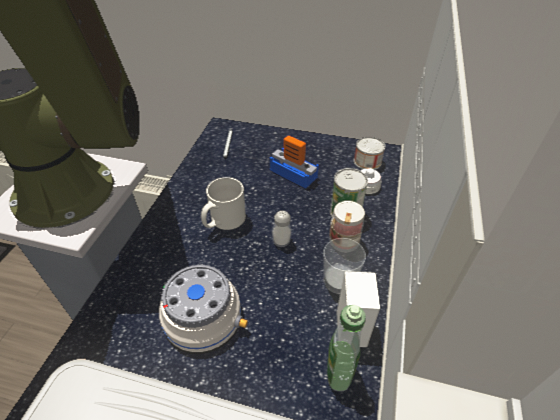

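The top view shows the caddy and orange grip near (170,213). The ring's blue boss is at (403,248) with dark holes round it, the mug at (270,270), salt at (287,199) and the tumbler at (323,127). The scene view agrees.

```bash
cat > h.py <<'E'
import numpy as np,cv2
from scipy.spatial.transform import Rotation as R
def ray(p,uv):
    f=210/np.tan(np.radians(p["fovy"]/2))
    uv=np.atleast_2d(uv).astype(float)
    d=np.c_[(uv[:,0]-p["cx"])/f,(uv[:,1]-p["cy"])/f,np.ones(len(uv))]
    return R.from_euler("xyz",p["attitude"]).apply(d)
def plane(p,uv,z):
    d=ray(p,uv);o=np.array(p["origin"]);return (o+d*((z-o[2])/d[:,2])[:,None])[:,:2]
def two(p1,uv1,p2,uv2):
    A=[];b=[]
    for p,u in((p1,uv1),(p2,uv2)):
        d=ray(p,u)[0];d/=np.linalg.norm(d);M=np.eye(3)-np.outer(d,d);A.append(M);b.append(M@p["origin"])
    x,*_=np.linalg.lstsq(np.vstack(A),np.hstack(b),rcond=None);return x
def blobs(im,lo,hi,amin=30):
    m=cv2.inRange(cv2.cvtColor(im,cv2.COLOR_RGB2HSV),lo,hi)
    n,l,st,c=cv2.connectedComponentsWithStats(m)
    return [(int(st[i,4]),c[i],np.argwhere(l==i)[:,::-1]) for i in range(1,n) if st[i,4]>=amin]
BLUE=((105,150,100),(125,255,255));ORA=((5,180,100),(18,255,255))
E
python3 - <<'E'
from h import *
from cell import manip
P={n:manip.camera_params(n) for n in("scene","top")}
I={n:cv2.imread(f"pics/{n}0.png")[:,:,::-1].copy() for n in P}
for n in P:
    for nm,c in(("blue",BLUE),("or",ORA)):
        for a,cc,px in blobs(I[n],*c):
            print(n,nm,a,cc.round(1),cv2.minAreaRect(px.astype(np.float32)),{z:plane(P[n],cc,z)[0].round(1).tolist() for z in(36,88,110)})
g=cv2.cvtColor(I["top"],cv2.COLOR_RGB2GRAY)
a,cc,px=min(blobs(I["top"],*BLUE),key=lambda b:abs(b[1][0]-403))
m=(g<70).astype(np.uint8)
n,l,st,c=cv2.connectedComponentsWithStats(m)
C=plane(P["top"],cc,88)[0]
for i in range(1,n):
    if 15<st[i,4]<150 and np.hypot(*(c[i]-cc))<33:
        q=plane(P["top"],c[i],85)[0]-C;print(st[i,4],c[i].round(1),np.hypot(*q).round(1),np.degrees(np.arctan2(q[1],q[0])).round(1))
def crop(n,x,y,w,h,k):return cv2.resize(I[n][y:y+h,x:x+w,::-1],None,fx=k,fy=k,interpolation=cv2.INTER_CUBIC)
cv2.imwrite("pics/c1.png",np.hstack([crop("top",130,165,90,100,4),crop("top",350,195,100,100,4)]))
E
```

```text
scene blue 178 [290.  168.1] ((288.9000549316406, 167.2000274658203), (42.93250274658203, 4.919349670410156), 26.56505012512207) {36: [550.1, 193.4], 88: [564.0, 133.0], 110: [569.9, 107.5]}
scene blue 190 [195.6 291.6] ((196.0, 291.5), (16.0, 13.0), 0.0) {36: [462.0, -212.1], 88: [482.8, -241.0], 110: [491.5, -253.2]}
scene or 391 [294.5 148.9] ((293.392333984375, 149.86154174804688), (21.582040786743164, 26.667465209960938), 7.125016689300537) {36: [542.7, 274.7], 88: [557.2, 208.0], 110: [563.3, 179.7]}
top blue 69 [170.8 189. ] ((171.04110717773438, 189.39041137695312), (5.735016345977783, 13.342691421508789), 20.556047439575195) {36: [607.2, 224.1], 88: [600.9, 212.4], 110: [598.2, 207.5]}
top blue 416 [183.1 217.9] ((183.0086212158203, 218.6465606689453), (7.353160381317139, 59.48181915283203), 23.198591232299805) {36: [547.4, 198.2], 88: [544.5, 188.0], 110: [543.3, 183.7]}
top blue 68 [152.  231.4] ((152.3000030517578, 230.89999389648438), (6.708203315734863, 12.074766159057617), 26.56505012512207) {36: [520.5, 261.0], 88: [519.2, 247.2], 110: [518.7, 241.3]}
top blue 154 [403.6 247.6] ((403.5, 247.5), (13.0, 13.0), 90.0) {36: [482.1, -253.0], 88: [483.1, -237.0], 110: [483.5, -230.2]}
top or 57 [165.5 204.5] ((164.20001220703125, 205.89999389648438), (4.600000381469727, 16.800003051757812), 36.86989212036133) {36: [575.3, 234.5], 88: [570.8, 222.2], 110: [569.0, 217.0]}
top or 84 [170.6 212.4] ((169.63356018066406, 213.1061553955078), (5.048395156860352, 25.49026107788086), 24.443954467773438) {36: [558.9, 223.8], 88: [555.3, 212.2], 110: [553.9, 207.2]}
```

View pics/c1.png

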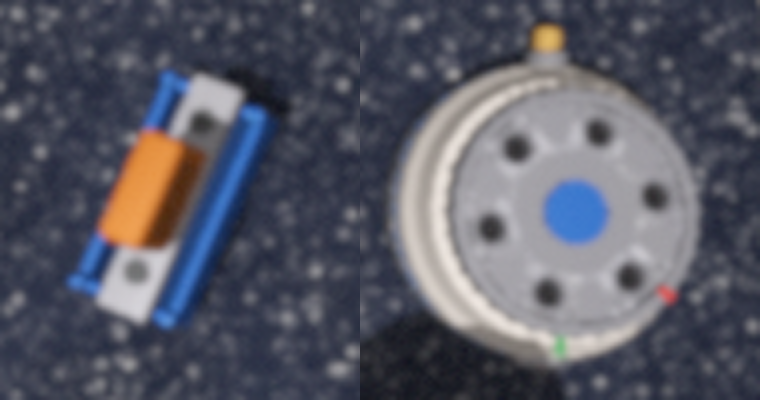

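The crop shows all six holes clearly, with the red pointer right of the green mark, so the ring must turn about 57° clockwise. I'll stop over the ring first for a close wrist picture, since it is on the way to the caddy.

```bash
cat >> h.py <<'E'
def togo(s,xyz,yaw=None):
    M=R.from_euler("xyz",s["eef_rot"]);d=M.inv().apply(np.array(xyz)-s["eef_pos"])/10
    r=None
    if yaw is not None: r=-np.degrees((yaw-s["eef_rot"][2]+np.pi)%(2*np.pi)-np.pi)/5
    return d.round(2).tolist(),r
E
python3 - <<'E'
from h import *
from cell import manip
s=manip.read_state();P=manip.camera_params("top")
print(togo(s,(483,-239,200)))
I=cv2.imread("pics/top0.png")
print(plane(P,[167,212],110),plane(P,[[130+125/4,165+315/4],[130+215/4,165+80/4]],48))
E
```

```text
([35.06, -14.06, 1.92], None)
[[554.75705758 214.00007708]] [[495.43677298 238.83522916]
 [613.6757705  195.41461851]]
```

```bash
python3 -m creep '[[1,[35.1,-14.1,1.9],0],[1,[35.1,-14.1,1.9],0],[1,[35.1,-14.1,1.9],0],[1,[35.1,-14.1,1.9],0],[1,[35.1,-14.1,1.9],0],[1,[35.1,-14.1,1.9],0],[1,[35.1,-14.1,1.9],0],[1,[35.1,-14.1,1.9],0],[1,[35.1,-14.1,1.9],0],[1,[35.1,-14.1,1.9],0],[1,[35.1,-14.1,1.9],0],[1,[35.1,-14.1,1.9],0]]' && python3 - <<'E'
from h import *
from cell import manip
s=manip.read_state();P=manip.camera_params("wrist");im=manip.camera("wrist")
cv2.imwrite("pics/w1.png",im[:,:,::-1]);np.save("w1p.npy",P,allow_pickle=True)
print(s["eef_pos"],s["eef_rot"])
print(togo(s,(555,214,200),np.radians(159.8)))
for a,cc,px in blobs(im,*BLUE,200): print(a,cc,plane(P,cc,88))
a,cc,px=max([b for b in blobs(im,*BLUE,200)],key=lambda b:b[0])
C=plane(P,cc,88)[0]
g=cv2.cvtColor(im,cv2.COLOR_RGB2GRAY)
n,l,st,c=cv2.connectedComponentsWithStats((g<70).astype(np.uint8))
for i in range(1,n):
    q=plane(P,c[i],85)[0]-C
    if st[i,4]>80 and 30<np.hypot(*q)<50: print(st[i],c[i].round(1),np.hypot(*q).round(1),np.degrees(np.arctan2(q[1],q[0])).round(1))
E
```

```text
clock: 1.35
eef_pos: [482.6, -239.5, 200.5]
eef_rot: [3.142, 0.0, 0.401]
wrist_force: [-0.2, 0.1, -0.2]
finger_gap: 93.5
finger_force: 0.0
[ 482.6261272  -239.51392976  200.52842406] [3.14152911e+00 2.98291893e-05 4.01334709e-01]
([24.38, -38.92, 0.05], np.float64(-27.361043004939614))
1123 [274.09884239 215.13268032] [[ 483.93614294 -240.30439669]]
[251 158  17  17 228] [259.2 165.7] 41.2 39.6
[300 169  18  17 230] [308.6 177.3] 40.9 -19.2
[218 195  16  15 175] [225.9 202.1] 40.3 98.5
[314 217  17  16 193] [322.2 224.2] 40.4 -78.9
[233 241  17  16 178] [241. 248.] 40.0 159.3
[281 252  16  15 167] [288.4 258.3] 39.9 -139.4
```

View pics/w1.png

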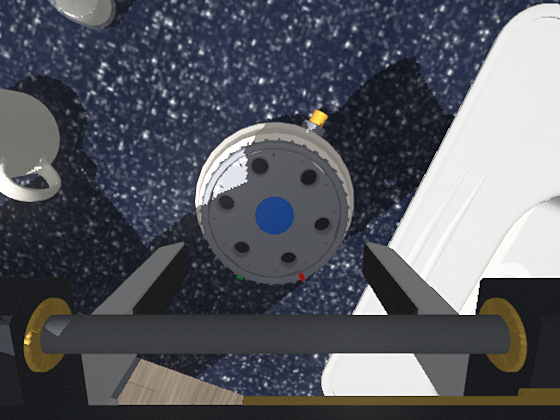

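The wrist view puts the blue boss at pixel (274,215), which is (483.9,-240.3) mm. Six dark holes lie at angles of 40° plus multiples of 60°, so there is a hole line at 160°. Next is the caddy.

```bash
python3 -m creep '[[1,[24.4,-38.9,0],-27.4],[1,[24.4,-38.9,0],-27.4],[1,[24.4,-38.9,0],-27.4],[1,[24.4,-38.9,0],-27.4],[1,[24.4,-38.9,0],-27.4],[1,[24.4,-38.9,0],-27.4],[1,[24.4,-38.9,0],-27.4],[1,[24.4,-38.9,0],-27.4],[1,[24.4,-38.9,0],-27.4],[1,[24.4,-38.9,0],-27.4],[1,[24.4,-38.9,0],-27.4],[1,[24.4,-38.9,0],-27.4]]' && python3 - <<'E'
from h import *
from cell import manip
print(togo(manip.read_state(),(555,214,200),np.radians(159.8)))
E
```

```text
clock: 2.6
eef_pos: [555.3, 214.8, 200.3]
eef_rot: [-3.141, -0.0, 2.209]
wrist_force: [0.3, -0.1, 0.4]
finger_gap: 94.1
finger_force: 0.0
([-0.04, -0.07, 0.03], np.float64(-6.646282309896816))
```

```bash
python3 -m creep '[[1,[0,0,0],-6.6],[1,[0,0,0],-6.6],[1,[0,0,0],-6.6],[1,[0,0,0],-6.6],[1,[0,0,0],-6.6],[1,[0,0,0],-6.6]]' && python3 - <<'E'
from h import *
from cell import manip
s=manip.read_state();P=manip.camera_params("wrist");im=manip.camera("wrist")
cv2.imwrite("pics/w2.png",im[:,:,::-1]);print(s["eef_pos"],s["eef_rot"])
for nm,c in(("blue",BLUE),("or",ORA)):
  for a,cc,px in blobs(im,*c,60):
    r=cv2.minAreaRect(px.astype(np.float32));z=110 if nm=="or" else 44
    b=plane(P,cv2.boxPoints(r),z);e=[b[1]-b[0],b[2]-b[1]];e=max(e,key=np.linalg.norm)
    print(nm,a,cc.round(1),b.mean(0).round(1),np.linalg.norm(b[1]-b[0]).round(1),np.linalg.norm(b[2]-b[1]).round(1),np.degrees(np.arctan2(e[1],e[0])).round(1))
E
```

```text
clock: 3.2
eef_pos: [555.3, 214.4, 200.5]
eef_rot: [3.142, 0.0, 2.774]
wrist_force: [-0.3, 0.5, 0.0]
finger_gap: 94.1
finger_force: 0.0
[555.34883457 214.38008334 200.505878  ] [3.14155417e+00 5.01279298e-05 2.77419862e+00]
blue 551 [300.7 182.1] [554.9 238.5] 101.2 15.9 155.9
blue 685 [258.3 203.3] [548.3 197.4] 112.8 11.9 156.5
blue 154 [298.3 254.6] [608.6 216.1] 14.3 17.2 -19.9
or 210 [278.1 180.3] [527.6 226.8] 18.1 6.6 69.0
```

View pics/w2.png

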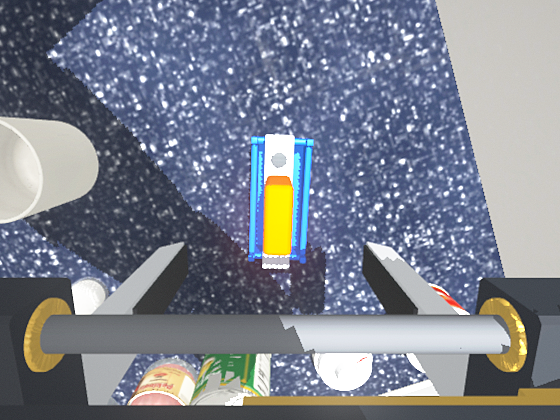

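The wrist view shows the spanner nearly aligned with the tool x axis. The grip's top face spans columns 264–292 and rows 184–257, and the caddy spans (250–312, 136–262).

```bash
python3 - <<'E'
from h import *
from cell import manip
s=manip.read_state();P=manip.camera_params("wrist");im=cv2.imread("pics/w2.png")[:,:,::-1].copy()
def rep(nm,px,z):
    r=cv2.minAreaRect(px.astype(np.float32));b=plane(P,cv2.boxPoints(r),z);e=[b[1]-b[0],b[2]-b[1]];L=[np.linalg.norm(v).round(1) for v in e];e=max(e,key=np.linalg.norm)
    print(nm,len(px),r,b.mean(0).round(1),L,np.degrees(np.arctan2(e[1],e[0])).round(1))
    return b.mean(0)
for lo in((19,180,200),(16,180,180)):
  for a,cc,px in blobs(im,lo,(32,255,255),300):
    if cc[1]<290: c=rep("top",px,110)
m=cv2.inRange(cv2.cvtColor(im,cv2.COLOR_RGB2HSV),(98,170,90),(125,255,255));m[:,:235]=0;m[:,325:]=0;m[:125]=0;m[275:]=0
m=cv2.morphologyEx(m,cv2.MORPH_OPEN,np.ones((2,2),np.uint8))
rep("caddy",np.argwhere(m>0)[:,::-1],44)
E
```

```text
top 1896 ((277.9120178222656, 219.25439453125), (27.44943618774414, 70.00146484375), 1.5481575727462769) [555.1 215.9] [np.float64(53.8), np.float64(20.0)] 157.1
top 1928 ((277.750244140625, 218.99169921875), (27.617998123168945, 70.62745666503906), 1.9091525077819824) [554.9 215.9] [np.float64(54.3), np.float64(20.1)] 156.8
caddy 660 ((280.09991455078125, 199.8528289794922), (59.91961669921875, 124.47743225097656), 2.1610794067382812) [555.8 218.3] [np.float64(117.4), np.float64(53.3)] 156.0
```

```bash
python3 - <<'E'
from h import *
from cell import manip
print(togo(manip.read_state(),(555,216,68),np.radians(157)))
E
```

```text
([0.09, 0.13, 13.25], np.float64(0.3948063151712161))
```

```bash
python3 -m creep '[[1,[0.1,0.15,4],0.4],[1,[0.1,0.15,8],0.4],[1,[0.1,0.15,11],0.4],[1,[0.1,0.15,13.2],0.4],[1,[0.1,0.15,13.2],0.4],[1,[0.1,0.15,13.2],0.4],[0.2,[0.1,0.15,13.2],0.4],[-0.6,[0.1,0.15,13.2],0.4],[-1,[0.1,0.15,13.2],0.4],[-1,[0.1,0.15,13.2],0.4],[-1,[0.1,0.15,13.2],0.4],[-1,[0.1,0.15,13.2],0.4]]' 60; python3 -m creep '[[-1,[0,0,0],0],[-1,[0,0,0],0]]'
```

```text
clock: 4.45
eef_pos: [554.8, 216.6, 68.5]
eef_rot: [3.142, 0.0, 2.744]
wrist_force: [-0.5, 0.4, 0.7]
finger_gap: 49.8
finger_force: 0.0
clock: 4.65
eef_pos: [554.8, 216.6, 68.4]
eef_rot: [-3.142, -0.0, 2.744]
wrist_force: [0.4, 0.2, 1.1]
finger_gap: 33.4
finger_force: 0.0
```

```bash
python3 -m creep '[[-1,[0,0,0],0],[-1,[0,0,0],0],[-1,[0,0,0],0],[-1,[0,0,0],0],[-1,[0,0,0],0]]';python3 -m creep '[[-1,[0,0,-2],0],[-1,[0,0,-6],0],[-1,[0,0,-10],0],[-1,[0,0,-12],0],[-1,[0,0,-12],0],[-1,[0,0,-12],0]]' && python3 - <<'E'
from h import *
from cell import manip
s=manip.read_state();P=manip.camera_params("wrist");im=manip.camera("wrist")
cv2.imwrite("pics/w3.png",im[:,:,::-1]);print(s["eef_pos"],s["eef_rot"])
d=s["eef_pos"][2]-68.4
for a,cc,px in blobs(im,(5,180,150),(32,255,255),300):
    r=cv2.minAreaRect(px.astype(np.float32));b=plane(P,cv2.boxPoints(r),110+d);print(cc,r,b.mean(0))
print(togo(s,(484.3,-240.3,200),np.radians(160)))
E
```

```text
clock: 5.15
eef_pos: [554.8, 216.6, 68.4]
eef_rot: [3.142, -0.0, 2.744]
wrist_force: [-0.3, 0.6, -0.5]
finger_gap: 21.7
finger_force: 60.0
clock: 5.75
eef_pos: [554.5, 216.5, 187.3]
eef_rot: [-3.141, -0.001, 2.744]
wrist_force: [-0.2, -0.3, -3.4]
finger_gap: 21.8
finger_force: 60.0
[554.45193091 216.45677782 187.25400487] [-3.14079575e+00 -9.04182750e-04  2.74381959e+00]
[274.78061132 263.22933623] ((275.0, 260.5), (105.0, 56.0), 90.0) [537.66378038 222.49624608]
[274.43716578 360.68582888] ((274.5, 361.0), (14.0, 53.0), 90.0) [576.05466221 206.19488851]
([-11.22, -44.83, -1.25], np.float64(-0.5581435291399935))
```

View pics/w3.png

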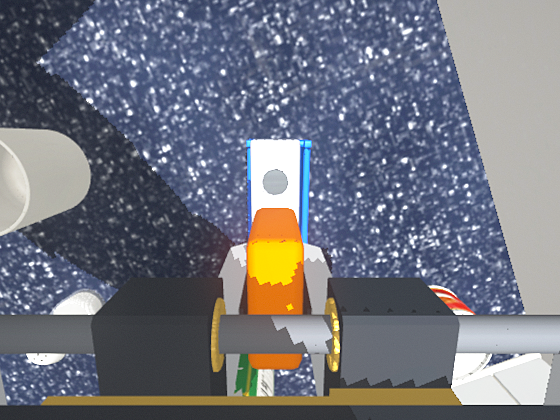

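The spanner is held square. The bar end is at pixel (274,140) and the prong head at (275,182). I'll use these to get the offset from the TCP.

```bash
python3 - <<'E'
from h import *
from cell import manip
s=manip.read_state();P=manip.camera_params("wrist");M=R.from_euler("xyz",s["eef_rot"])
im=cv2.imread("pics/w3.png");g=cv2.cvtColor(im,cv2.COLOR_BGR2GRAY)
m=(np.abs(g[165:200,258:292].astype(int)-150)<40).astype(np.uint8)
n,l,st,c=cv2.connectedComponentsWithStats(m)
i=1+np.argmax(st[1:,4]);print(st[i],c[i]+[258,165]);disc=c[i]+[258,165]
col=g[130:150,275];print(col)
for nm,u,z in(("disc",disc,167),("end",(274.5,139.5),167),("topfar",(274.5,240),229),("topnear",(274.5,368.5),229)):
    q=np.r_[plane(P,u,z)[0],z]-s["eef_pos"];print(nm,M.inv().apply(q).round(1))
E
```

```text
[  5   4  25  26 405] [274.89135802 182.92592593]
[189 152 114 100 121 152 163 139 120 138 240 255 255 255 255 255 255 255
 255 255]
disc [38.7 -1.  19.6]
end [61.1 -1.2 19.7]
topfar [ 26.8  -1.1 -42.4]
topnear [-26.6  -1.1 -42.5]
```

```bash
python3 -m creep '[[-1,[-2,-6,-1],-0.5],[-1,[-5,-12,-1.2],-0.5],[-1,[-8,-18,-1.2],-0.5],[-1,[-8,-23,-1.2],-0.5],[-1,[-9,-28,-1.2],-0.5],[-1,[-10,-33,-1.2],-0.5],[-1,[-11.2,-38,-1.2],-0.5],[-1,[-11.2,-42,-1.2],-0.5],[-1,[-11.2,-44.8,-1.2],-0.5],[-1,[-11.2,-44.8,-1.2],-0.5],[-1,[-11.2,-44.8,-1.2],-0.5],[-1,[-11.2,-44.8,-1.2],-0.5]]' && python3 - <<'E'
from h import *
from cell import manip
s=manip.read_state();P=manip.camera_params("wrist");im=manip.camera("wrist");M=R.from_euler("xyz",s["eef_rot"])
cv2.imwrite("pics/w4.png",im[:,:,::-1]);print(s["eef_pos"],s["eef_rot"])
g=cv2.cvtColor(im,cv2.COLOR_RGB2GRAY)
n,l,st,c=cv2.connectedComponentsWithStats((g<70).astype(np.uint8))
for i in range(1,n):
    q=np.r_[plane(P,c[i],85)[0],85]-s["eef_pos"];q=M.inv().apply(q)
    if 80<st[i,4]<800 and 20<np.hypot(*q[:2])<60: print(st[i],c[i].round(1),q.round(1),np.degrees(np.arctan2(q[1],q[0])).round(1))
E
```

```text
clock: 7.0
eef_pos: [484.5, -239.1, 199.3]
eef_rot: [3.141, -0.002, 2.787]
wrist_force: [0.9, 0.6, -1.7]
finger_gap: 21.8
finger_force: 60.0
[ 484.48412192 -239.05058991  199.34564554] [ 3.14099629e+00 -1.80301314e-03  2.78729479e+00]
[262 169  26  26 508] [274.8 181.7] [ 26.2  -1.1 114.4] -2.4
[309 179  18  17 218] [317.6 186.9] [ 22.   33.1 114.4] 56.4
[221 180  18  17 219] [230.  187.5] [ 21.5 -36.9 114.4] -59.7
[224 229  17  16 187] [231.6 236. ] [-18.9 -36.7 114.3] -117.2
[309 229  16  17 162] [316.2 235.4] [-18.3  33.1 114.3] 118.9
```

View pics/w4.png

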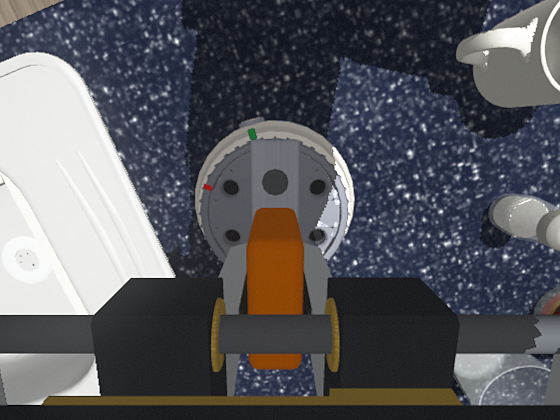

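Four holes are visible, at pixels (230,187), (317,187), (231,236) and (316,235). Relative to the spanner, the ring's centre is about +3.5 mm in tool x and -0.85 mm in tool y, and the angle is within 0.5°. Next I'll shift, then go down to just above the ring face.

```bash
python3 -m creep '[[-1,[0.35,-0.09,2],-0.1],[-1,[0.35,-0.09,4],-0.1],[-1,[0.35,-0.09,5.9],-0.1],[-1,[0.35,-0.09,5.9],-0.1],[-1,[0.35,-0.09,5.9],-0.1],[-1,[0.35,-0.09,5.9],-0.1]]'; python3 -m creep '[[-1,[0,0,0.15],0],[-1,[0,0,0.3],0],[-1,[0,0,0.45],0],[-1,[0,0,0.6],0],[-1,[0,0,0.75],0],[-1,[0,0,0.75],0]]'
```

```text
clock: 7.65
eef_pos: [481.6, -239.1, 142.6]
eef_rot: [-3.141, 0.002, 2.797]
wrist_force: [0.1, 0.2, -2.2]
finger_gap: 21.7
finger_force: 60.0
clock: 8.25
eef_pos: [480.9, -239.4, 133.7]
eef_rot: [3.142, -0.0, 2.796]
wrist_force: [0.3, -0.3, -2.8]
finger_gap: 21.7
finger_force: 60.0
```

```bash
python3 -m creep '[[-1,[0,0,0.15],0],[-1,[0,0,0.3],0],[-1,[0,0,0.45],0],[-1,[0,0,0.45],0]]'; python3 -m creep '[[-1,[0,0,0.2],0],[-1,[0,0,0.4],0],[-1,[0,0,0.6],0],[-1,[0,0,0.6],0]]'
```

```text
clock: 8.65
eef_pos: [480.8, -239.4, 129.2]
eef_rot: [3.142, -0.0, 2.796]
wrist_force: [-0.4, 0.7, -1.4]
finger_gap: 22.0
finger_force: 60.0
clock: 9.05
eef_pos: [480.8, -239.4, 123.1]
eef_rot: [3.141, -0.001, 2.796]
wrist_force: [0.1, 0.5, -2.2]
finger_gap: 21.6
finger_force: 60.0
```

Prongs are 12 mm down with no contact force. Now the clockwise turn (positive roll), about the spanner's own centre.

```bash
python3 -m creep '[[-1,[0,0,0],0],[-1,[0,0,0],0.5],[-1,[0,0.02,0],1],[-1,[0,0.03,0],1.7],[-1,[0,0.04,0],2.4],[-1,[-0.01,0.05,0],3.1],[-1,[-0.02,0.06,0],3.8],[-1,[-0.02,0.08,0],4.5],[-1,[-0.02,0.09,0],5.2],[-1,[-0.03,0.1,0],6],[-1,[-0.03,0.1,0],6],[-1,[-0.03,0.1,0],6]]'; python3 -c "
from cell import manip
print(manip.read_state()['moment'])"
```

```text
clock: 10.25
eef_pos: [481.8, -238.3, 123.5]
eef_rot: [3.141, -0.0, 2.275]
wrist_force: [2.5, 3.9, -1.4]
finger_gap: 21.6
finger_force: 60.0
[ 0.86148054 -0.6620544   0.13590755]
```

```bash
python3 -m creep '[[-1,[0,0.01,0],0.6],[-1,[0,0.02,0],1.2],[-1,[0,0.03,0],1.8],[-1,[0,0.04,0],2.4],[-1,[-0.01,0.05,0],3.0],[-1,[-0.02,0.06,0],3.6],[-1,[-0.02,0.07,0],4.2],[-1,[-0.02,0.08,0],4.8],[-1,[-0.02,0.09,0],5.4],[-1,[-0.03,0.1,0],6],[-1,[-0.03,0.1,0],6]]'; python3 - <<'E'
from h import *
from cell import manip
s=manip.read_state();print(s["moment"],s["eef_rot"])
im=manip.camera("wrist");t=manip.camera("top")
cv2.imwrite("pics/w5.png",np.hstack([cv2.resize(im[100:330,150:400,::-1],(400,368)),cv2.resize(t[195:287,350:450,::-1],(400,368))]))
E
```

```text
clock: 11.35
eef_pos: [482.3, -238.1, 123.5]
eef_rot: [-3.141, 0.0, 1.752]
wrist_force: [-2.6, 3.2, 1.1]
finger_gap: 22.7
finger_force: 62.9
[0.60700004 0.28314401 1.70446161] [-3.14084531e+00  2.63522200e-05  1.75150457e+00]
```

View pics/w5.png

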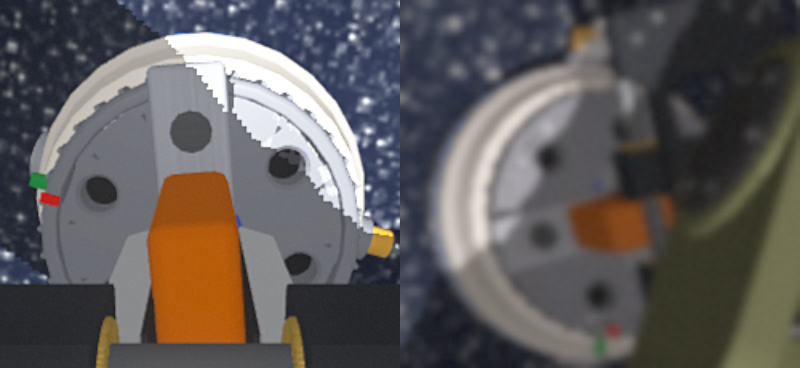

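The wrist crop shows the red pointer close to the green mark. I'll measure the remaining angle.

```bash
python3 - <<'E'
from h import *
from cell import manip
P=manip.camera_params("wrist");im=manip.camera("wrist")
W1=np.load("w1p.npy",allow_pickle=True).item();i1=cv2.imread("pics/w1.png")[:,:,::-1].copy()
for nm,p,I,C in(("w1",W1,i1,(483.9,-240.3)),("now",P,im,(483,-240))):
  for c,lo,hi in(("red",(0,150,80),(4,255,255)),("green",(50,120,50),(85,255,255))):
    for a,cc,px in blobs(I,lo,hi,8):
      for z in(70,80,88):
        q=plane(p,cc,z)[0]-C
        if 50<np.hypot(*q)<90: print(nm,c,a,cc.round(),z,np.hypot(*q).round(1),np.degrees(np.arctan2(q[1],q[0])).round(1))
E
```

```text
w1 red 31 [302. 276.] 70 65.4 -134.9
w1 red 31 [302. 276.] 80 61.2 -134.1
w1 red 31 [302. 276.] 88 57.8 -133.4
w1 green 23 [239. 277.] 70 68.8 176.0
w1 green 23 [239. 277.] 80 64.5 175.1
w1 green 23 [239. 277.] 88 61.1 174.3
now red 71 [181. 224.] 70 60.6 -178.2
now red 71 [181. 224.] 80 58.4 178.8
now red 71 [181. 224.] 88 56.7 176.3
now green 92 [173. 213.] 70 66.3 176.0
now green 92 [173. 213.] 80 64.1 173.3
now green 92 [173. 213.] 88 62.4 171.1
```

```bash
python3 -m creep '[[-1,[0,0.01,0],0.5],[-1,[0,0.02,0],1],[-1,[0,0.03,0],1.5],[-1,[0,0.03,0],1.5],[-1,[0,0.03,0],1.5]]'; python3 - <<'E'
from h import *
from cell import manip
s=manip.read_state();print(s["moment"],s["eef_rot"])
P=manip.camera_params("wrist");im=manip.camera("wrist");C=(483,-240)
cv2.imwrite("pics/w6.png",im[:,:,::-1])
for c,lo,hi in(("red",(0,150,80),(4,255,255)),("green",(50,120,50),(85,255,255))):
    for a,cc,px in blobs(im,lo,hi,8):
      for z in(70,80,88):
        q=plane(P,cc,z)[0]-C
        if 50<np.hypot(*q)<90: print(c,a,cc.round(),z,np.hypot(*q).round(1),np.degrees(np.arctan2(q[1],q[0])).round(1))
E
```

```text
clock: 12.0
eef_pos: [482.2, -237.0, 123.5]
eef_rot: [-3.139, -0.002, 1.621]
wrist_force: [-5.8, 12.1, 6.9]
finger_gap: 24.2
finger_force: 66.8
[2.42803253 1.36486934 1.77080346] [-3.13949267e+00 -2.39359854e-03  1.62071857e+00]
red 71 [180. 238.] 70 61.5 -178.2
red 71 [180. 238.] 80 58.8 178.8
red 71 [180. 238.] 88 56.8 176.2
green 78 [172. 228.] 70 66.6 176.0
green 78 [172. 228.] 80 63.9 173.2
green 78 [172. 228.] 88 62.0 170.9
```

The red pointer did not move with the extra turn and the moment rose, so the ring is on its stop. I'll unwind the wrist so the pads lie flat again.

```bash
python3 -m creep '[[-1,[0,0,0],0],[-1,[0,0,0],0],[-1,[0,-0.03,0],-0.5],[-1,[0,-0.05,0],-1],[-1,[0,-0.06,0],-1.6],[-1,[0,-0.06,0],-1.6],[-1,[0,-0.06,0],-1.6]]'; python3 -c "
from cell import manip
print(manip.read_state()['moment'])"
```

```text
clock: 12.75
eef_pos: [482.2, -238.4, 123.4]
eef_rot: [3.141, 0.0, 1.756]
wrist_force: [-0.2, 0.2, -2.7]
finger_gap: 23.4
finger_force: 54.7
[-0.01262389 -0.10585394  0.00868384]
```

```bash
python3 -m creep '[[-1,[0,0,-0.3],-0.3],[-1,[0,0,-0.6],-0.3],[-1,[0,0,-1],-0.3],[-1,[0,0,-1.5],-0.3],[-1,[0,0,-2.5],-0.3],[-1,[0,0,-5],-0.3],[-1,[0,0,-8],-0.3],[-1,[0,0,-8],-0.3],[-1,[0,0,-8],-0.3]]'; python3 - <<'E'
from h import *
from cell import manip
s=manip.read_state();print(s["moment"],s["eef_rot"])
P=manip.camera_params("wrist");im=manip.camera("wrist");M=R.from_euler("xyz",s["eef_rot"])
cv2.imwrite("pics/w7.png",im[:,:,::-1])
C=(483,-240)
for c,lo,hi in(("red",(0,150,80),(4,255,255)),("green",(50,120,50),(85,255,255))):
    for a,cc,px in blobs(im,lo,hi,8):
        q=plane(P,cc,80)[0]-C
        if 50<np.hypot(*q)<90: print(c,a,cc.round(),np.hypot(*q).round(1),np.degrees(np.arctan2(q[1],q[0])).round(1))
E
```

```text
clock: 13.65
eef_pos: [482.2, -238.2, 203.8]
eef_rot: [3.141, 0.001, 1.784]
wrist_force: [-0.4, 0.0, -2.8]
finger_gap: 23.4
finger_force: 54.7
[ 0.00776891 -0.1141163  -0.00030261] [3.14091376e+00 6.22412425e-04 1.78388150e+00]
red 36 [207. 197.] 57.6 178.1
green 51 [201. 189.] 63.9 173.8
```

View pics/w7.png

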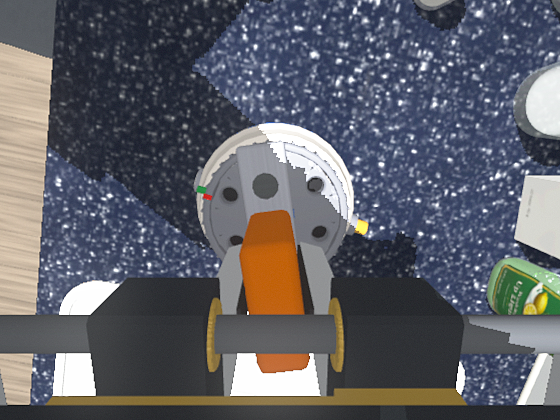

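The ring stayed put. With the pointer taken at z 88 and the mark at z 70, they coincide at 176°. The spanner is about 5° skewed in the grip, with the prong head at (265,186), so I'll measure that and plan the return.

```bash
python3 - <<'E'
from h import *
from cell import manip
s=manip.read_state();P=manip.camera_params("wrist");M=R.from_euler("xyz",s["eef_rot"])
im=cv2.imread("pics/w7.png");g=cv2.cvtColor(im,cv2.COLOR_BGR2GRAY)
n,l,st,c=cv2.connectedComponentsWithStats((g[165:206,245:286]<85).astype(np.uint8))
i=1+np.argmax(st[1:,4]);u=c[i]+[245,165];z=s["eef_pos"][2]-20.4
q=M.inv().apply(np.r_[plane(P,u,z)[0],z]-s["eef_pos"]);print(st[i],u,q)
phi=np.arctan2(q[1]+1,q[0]+1);print(np.degrees(phi), s["eef_rot"][2]-phi)
# target: spanner along caddy yaw 156.6deg -> tool yaw
ty=np.radians(156.6)+phi;print(np.degrees(ty),togo(s,(555,216.6,200),ty))
E
```

```text
[  8   9  25  25 381] [265.06824147 186.48818898] [36.4114718  -4.66093831 20.42181939]
-5.588943614746452 1.8814395161539814
151.01105638525357 ([42.88, 16.76, 0.3], np.float64(-9.760291263048241))
```

```bash
python3 -m creep '[[-1,[4,2,0],-0.5],[-1,[8,4,0],-2],[-1,[12,5.5,0],-3],[-1,[16,7,0],-4.5],[-1,[20,8.5,0],-6],[-1,[24,10,0],-7],[-1,[28,12,0],-8.5],[-1,[32,13.5,0],-9.8],[-1,[36,15,0],-9.8],[-1,[40,16,0],-9.8],[-1,[43,16.9,0],-9.8],[-1,[43,16.9,0],-9.8]]' && python3 -m creep '[[-1,[0,0,0],0],[-1,[0,0,0],0]]' && python3 - <<'E'
from h import *
from cell import manip
s=manip.read_state();P=manip.camera_params("wrist");M=R.from_euler("xyz",s["eef_rot"]);im=manip.camera("wrist")
cv2.imwrite("pics/w8.png",im[:,:,::-1])
print(togo(s,(552.9,217.5,68.4),np.radians(151)),s["eef_pos"],s["eef_rot"])
E
```

```text
clock: 14.9
eef_pos: [555.6, 221.1, 201.6]
eef_rot: [-3.14, -0.002, 2.643]
wrist_force: [-1.1, -0.6, -2.9]
finger_gap: 22.8
finger_force: 57.1
clock: 15.1
eef_pos: [556.3, 217.0, 202.7]
eef_rot: [-3.141, -0.001, 2.638]
wrist_force: [0.0, -0.5, -2.0]
finger_gap: 22.4
finger_force: 57.1
([0.31, -0.1, 13.43], np.float64(0.033671825574588685)) [556.29062193 216.97872885 202.7079632 ] [-3.14054243e+00 -8.13751331e-04  2.63838559e+00]
```

View pics/w8.png

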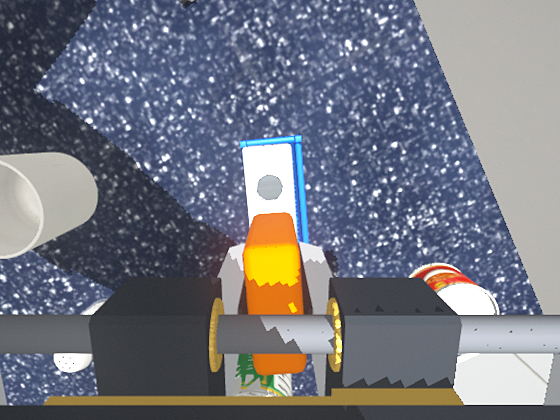

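The spanner has partly realigned in the grip, with the prong head now at (269,187). I'll measure it again.

```bash
python3 - <<'E'
from h import *
from cell import manip
s=manip.read_state();P=manip.camera_params("wrist");M=R.from_euler("xyz",s["eef_rot"])
im=cv2.imread("pics/w8.png");g=cv2.cvtColor(im,cv2.COLOR_BGR2GRAY)
n,l,st,c=cv2.connectedComponentsWithStats((np.abs(g[165:207,250:290].astype(int)-150)<40).astype(np.uint8))
i=1+np.argmax(st[1:,4]);u=c[i]+[250,165];z=s["eef_pos"][2]-20.4
q=M.inv().apply(np.r_[plane(P,u,z)[0],z]-s["eef_pos"]);print(st[i],u,q)
phi=np.arctan2(q[1]+1,41);print(np.degrees(phi),s["finger_gap"])
cen=q[:2]-41*np.array([np.cos(phi),np.sin(phi)])-[-2.3,-1];print(cen)
ty=np.radians(156.8)+phi
off=R.from_euler("xyz",[np.pi,0,ty]).apply(np.r_[cen,0])
print(togo(s,np.array([554.8,216.6,68.4])-off,ty))
E
```

```text
[  7  10  26  25 369] [269.43631436 188.64227642] [35.46466956 -3.76354328 20.4192798 ]
-3.8561031040061873 22.948810532822872
[-3.14251036 -0.0062564 ]
([0.44, -0.1, 13.46], np.float64(-0.359631242832179))
```

```bash
python3 -m creep '[[-1,[0.4,-0.1,3],-0.35],[-1,[0.4,-0.1,6],-0.35],[-1,[0.4,-0.1,9],-0.35],[-1,[0.4,-0.1,11],-0.35],[-1,[0.4,-0.1,11],-0.35],[-1,[0.4,-0.1,11],-0.35]]'; python3 -m creep '[[-1,[0,0,0.4],0],[-1,[0,0,0.8],0],[-1,[0,0,1.2],0],[-1,[0,0,1.6],0],[-1,[0,0,2.0],0],[-1,[0,0,2.0],0]]'; python3 -m creep '[[-1,[0,0,0.1],0],[-1,[0,0,0.2],0],[-1,[0,0,0.3],0],[-1,[0,0,0.3],0]]'
```

```text
clock: 15.75
eef_pos: [552.9, 218.3, 94.2]
eef_rot: [3.141, 0.0, 2.669]
wrist_force: [-0.0, 0.2, -1.6]
finger_gap: 22.6
finger_force: 57.1
clock: 16.35
eef_pos: [552.2, 218.8, 72.8]
eef_rot: [-3.141, -0.001, 2.67]
wrist_force: [0.9, -0.9, -2.2]
finger_gap: 22.3
finger_force: 57.1
clock: 16.75
eef_pos: [552.4, 218.9, 70.4]
eef_rot: [-3.142, -0.0, 2.67]
wrist_force: [0.1, 0.6, -2.5]
finger_gap: 22.8
finger_force: 57.1
```

```bash
python3 -m creep '[[-1,[0,0,0.07],0],[-1,[0,0,0.14],0],[-1,[0,0,0.2],0],[-1,[0,0,0.2],0],[-1,[0,0,0.2],0]]'
```

```text
clock: 17.25
eef_pos: [552.6, 218.9, 68.9]
eef_rot: [3.141, 0.0, 2.67]
wrist_force: [-0.5, -1.3, 4.8]
finger_gap: 22.2
finger_force: 57.2
```

Contact (force sign reversed). Releasing.

```bash
python3 -m creep '[[-0.4,[0,0,0],0],[-0.3,[0,0,0],0],[0,[0,0,0],0],[0.5,[0,0,0],0],[0.5,[0,0,0],0],[0.5,[0,0,0],0],[0.5,[0,0,0],0],[0.5,[0,0,0],0]]'; python3 -m creep '[[0.5,[0,0,-2],0],[0.5,[0,0,-6],0],[0.5,[0,0,-10],0],[0.5,[0,0,-14],0],[0.5,[0,0,-14],0],[0.5,[0,0,-14],0],[0.5,[0,0,-14],0]]'; python3 - <<'E'
from h import *
from cell import manip
P=manip.camera_params("wrist");im=manip.camera("wrist");t=manip.camera("top")
cv2.imwrite("pics/w9.png",np.hstack([cv2.resize(im[100:300,180:380,::-1],(400,400)),cv2.resize(t[195:295,350:450,::-1],(400,400))]))
for a,cc,px in blobs(im,(16,180,180),(32,255,255),300):
    r=cv2.minAreaRect(px.astype(np.float32));b=plane(P,cv2.boxPoints(r),110);e=max([b[1]-b[0],b[2]-b[1]],key=np.linalg.norm);print(r,b.mean(0),np.degrees(np.arctan2(e[1],e[0])))
E
```

```text
clock: 18.05
eef_pos: [552.5, 218.9, 68.5]
eef_rot: [3.142, 0.0, 2.67]
wrist_force: [0.1, 0.3, 0.4]
finger_gap: 70.4
finger_force: 0.0
clock: 18.75
eef_pos: [552.0, 218.7, 207.1]
eef_rot: [-3.14, -0.001, 2.67]
wrist_force: [0.7, 0.2, -0.0]
finger_gap: 70.2
finger_force: 0.0
((275.7740783691406, 222.83755493164062), (68.75341033935547, 26.931385040283203), 85.91438293457031) [555.20732387 216.81134277] -22.497652907582175
```

View pics/w9.png

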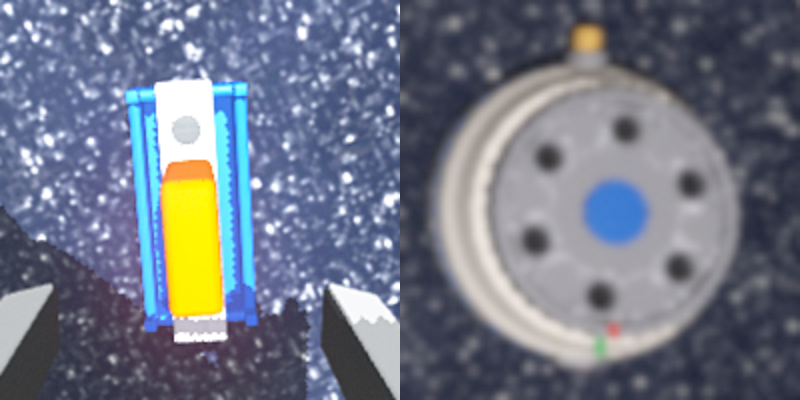

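The spanner lies on the caddy as it was, at (555.2,216.8) and 157.5°. In the top crop the pointer (613,330) sits next to the mark (600,346). I'll triangulate both to be sure of alignment.

```bash
python3 - <<'E'
from h import *
from cell import manip
T=manip.camera_params("top");S=manip.camera_params("scene");t=manip.camera("top");sc=manip.camera("scene")
i0=cv2.imread("pics/top0.png")[:,:,::-1].copy();s0=cv2.imread("pics/scene0.png")[:,:,::-1].copy()
W=np.load("w1p.npy",allow_pickle=True).item();w=cv2.imread("pics/w1.png")[:,:,::-1].copy()
def f(im,k,lim):
    lo,hi={"red":((0,110,80),(6,255,255)),"green":((45,70,50),(85,255,255)),"boss":BLUE}[k]
    return [b[1] for b in blobs(im,lo,hi,2) if lim(b[1])]
L=lambda c:360<c[0]<440 and 200<c[1]<300
LW=lambda c:200<c[0]<350 and 150<c[1]<285
LS=lambda c:150<c[0]<245 and 260<c[1]<350
for k in("red","green","boss"):
    print(k,"top0",f(i0,k,L),"topnow",f(t,k,L),"w1",f(w,k,LW),"scene0",f(s0,k,LS),"scnow",f(sc,k,LS))
    a,b=f(i0,k,L),f(w,k,LW)
    if a and b: print("  3D",two(T,a[0],W,b[0]))
for p in [b for b in f(t,"red",L)]: print("rednow",plane(T,p,88)-plane(T,f(t,"boss",L)[0],88))
E
```

```text
red top0 [array([426.33333333, 267.66666667])] topnow [] w1 [array([301.46875, 276.46875])] scene0 [array([165.11111111, 305.55555556])] scnow [array([167.75, 282.  ])]
  3D [ 443.47183762 -281.93063835   84.73571746]
green top0 [array([399.5, 281.5])] topnow [array([399.5, 281.5])] w1 [array([239.12, 276.84])] scene0 [array([163.16666667, 286.33333333])] scnow [array([163.6, 286.2])]
  3D [ 415.65447022 -233.99441112   67.90080398]
boss top0 [array([403.56493506, 247.56493506])] topnow [array([403.53947368, 247.59210526])] w1 [array([274.09884239, 215.13268032])] scene0 [array([195.57368421, 291.56842105])] scnow [array([195.57368421, 291.56842105])]
  3D [ 482.31067256 -240.70260966   77.817966  ]
```

```bash
python3 -c "
from cell import manip
print(manip.sign_off())"
```

```text
the job is handed in; nothing more can be done
None
```

I turned the ring clockwise until it stopped, with the red pointer at the green mark to within about 1° as measured, laid the spanner back on its caddy and handed the job in; the sign-off gave no verdict.

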